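# Clip the left-hand hinge leaf into the lacquering jig

### The arm

A 7-joint arm with a two-finger parallel gripper is mounted at the origin on a cart in front of the work surface, level with it; the furniture and walls round the work are solid. World frame = base frame: x ahead of the robot, y to its left, z up, the work surface at z = 0. Lengths are in m, angles in rad, forces in N, time in s.
With the tool pointing down it reaches from about 0.425 to 0.825 m from the base axis. Payload 3.6 kg.
Tool frame: the origin (TCP) lies between the finger pads; the fingertips stand 19 mm ahead of it and the grasp point (between the pads) is the TCP; z points along the fingers, y is the direction in which the jaws open and shut (so a half turn about z gives the same grasp; the last joint's range is limited). The gripper opens to 85 mm and grips with 20 to 120 N. Pads are 22 mm wide; open, the fingers measure 114 mm over their backs; the gripper's body (76 mm by 85 mm) begins 54 mm behind the grasp point. The pads swing forward as they close: fully open they stand 13 mm farther back than shut.
Start: joints at [1.089, 0.615, -0.013, 1.423, 0.008, 1.103, -0.04], TCP at [0.286, -0.584, 0.25] pointing down, gripper open.
Joint ranges: [-3.12, 3.12], [-0.3, 2.06], [-1.34, 1.32], [0.26, 2.42], [-1.36, 4.5], [0.01, 1.98], [-2.84, 2.84]. Speed limits (rad/s): [2.79, 2.79, 3.14, 3.14, 3.14, 3.14, 3.14].

### API

Orientations are given as a unit quaternion [w, x, y, z].
In Python, from bench import robot gives the robot as it stands. The module is installed in compiled form; this text tells all that it offers.
- The arm moves only by the tool jog_arm, never from a script. Its argument "rows" is a list of rows, each a list of 3 entries, a list of its own where there are three numbers: the gripper command: -1 is shut, 1 is fully open, values between are in proportion, then the shift along the tool's x, y, z each as a share of 50 mm, from -1 to 1, then the turn, a rotation vector about the tool's x, y, z each as a share of 10 degrees, from -1 to 1. In form: [[gripper, [x, y, z], [wx, wy, wz]], ...]. A call has 1 to 12 rows; each row shifts and turns the commanded pose from where the row before left it, along the tool's axes as they then stand; what a row does not reach is not made up. A row lasts 1/8 s, in which the tool goes at most 62.5 mm and 10.7 degrees, less where a joint would pass 70% of its speed; a pose out of reach is approached as far as the arm can. A call with a number of a shift or a turn outside -1 to 1 is refused whole. A call with a gripper value outside its range is refused whole. The fingers move at their own pace and stop on an object; "squeeze" is the grip in N (left out, the last holds). Time passes only in rows, so rows that do not move let the fingers close. It gives the time, the measured TCP pose, the force and the opening at its end, in the units of the state.
- robot.state(): the state, without advancing time (a new reading comes with each control period).
- robot.capture(name): name is "side" or "top"; returns a dict with "img" (480x640x3 uint8, red, green, blue), "fx", "fy", "cx", "cy" (pixels), "origin" and "orientation" of the camera in the world. Camera axes: x right, y down, z forward; pixel columns grow to the right and rows downward; lengths in m; the calibration is good to about 2 mm. A picture is of the moment at which its call begins. There is no depth.
- robot.hand_in(): hands the job in, once; it reports no verdict.
The state is a dict: "clock": time; "joint_positions": joint angles; "dq": joint speeds; "joint_torque": joint torques, N m; "ee_pos": TCP position; "orientation": TCP orientation; "ft_force": force on the tool from outside, world axes, zero at the start; "torque": the same for the moment, N m; "opening": opening from 0.0 (shut) to 1.0 (fully open).
Only numpy, scipy, OpenCV 4.12 (cv2) and the standard library are available. Lean on these libraries where they do the work, as an engineer would, in place of code of your own. Each camera call takes 0.05 s, during which the arm holds its last target. There are 200 camera calls.

### The job

The left-hand brass hinge leaf is next to be lacquered: lift the jig's spring clip by its black knob until it stays open, slide the leaf barrel end first along the bed, between the guide cheeks, until it sits fully home against the brass stops, then hold the knob again and ease the clip down until its rubber foot presses on the leaf. Do not let the clip snap shut by itself, for that bruises the brass. Leave the mirror-image right-hand leaf where it lies.

Things in the scene. Friction and masses are not known exactly. Their poses are not given: they have to be found in the camera images.
- left_leaf_mid (a point): Left-hand brass strap hinge leaf, loose, 0.14 kg, flat on the table: its centre (of mass too), half-way up the 5 mm plate. +x along the leaf to its barrel end, +y left, +z up. Plate 46 mm wide with parallel sides from x = -32 to 68 mm (grip across them near x = 0); behind that a narrower trefoil end to x = -72 mm. Its end edge at x = 68 mm is straight, with the barrel beyond.
- left_leaf_barrel (a point): Middle of the left-hand leaf's barrel: a roll 12.5 mm high from the leaf's underside, its axis along the leaf's y. It sticks out beyond the straight end edge, from x = 68 to 80 mm of the leaf's centre, on the left half of the leaf only (y = 1 to 22 mm; left as seen with the barrel up and pointing away from you).
- right_leaf_mid (a point): Centre of the right-hand leaf: mirror image of the left-hand one, same sizes and axes, but its barrel is on the right half (y = -1 to -22 mm). It does not fit the jig, whose stops are stepped for left-hand leaves. Not to be moved.
- jig_home (a point): Where left_leaf_mid is when the leaf lies home in the jig, same axes (+x along the bed to the stops). The jig is fixed; dark wood base 225 x 112 mm, x = -67 to 158 mm from here, top 14 mm above the table. Bed: 30 mm wide aluminium bar, top 32 mm above the table (2.5 mm below this point), from x = -32 mm on; the leaf overhangs it by 8 mm each side, free for fingers at x = -32 to 20 mm.
- guide_mouth (a point): On the bed top between the front ends of the two aluminium guide cheeks, 21 mm in +x from jig_home. The cheeks rise 10 mm above the bed and are 49 mm apart (46 mm leaf) from 34 to 64 mm in +x of jig_home; in front of that they flare to about 55 mm apart at this point.
- stops (a point): On the bed top, centre line, at the brass stop for the leaf's straight edge (right half), 68 mm in +x from jig_home; the stop for the barrel (left half) lies 12.5 mm further in +x. Both rise 14 mm above the bed.
- clip_hinge (a point): Middle of the clip's hinge axis, which runs along the jig's y; on the jig's centre line, 113 mm in +x from jig_home and 60 mm above the table. The steel cheeks that carry it reach 72 mm above the table.
- clip_knob (a point): Centre of the clip's black knob, a lying cylinder 18 mm thick, 22 mm long, axis along the jig's y. Pinch it from above across its flat ends; it can turn between the fingers as the clip swings. Clip shut: 65 mm from the hinge towards jig_home and 18 mm above the hinge, 78 mm above the table. It moves up and back (+x) on a 67 mm arc to right above the hinge, fully open.
- clip (a joint): Opening angle of the spring clip, rad: 0 down on the empty bed, 0.07 down on a leaf, 1.3 fully open. Its over-centre spring (7 to 10 N at the knob near either end, nil at 0.65) pushes it shut below 0.65 and holds it open above. The rubber foot, 18 mm across, comes down on the centre line 52 mm in +x from jig_home.

How it is judged:
On the way, in this order (a step that is already met when the one before it is completed fails the run):
1. the clip is lifted and stays open (more than 1.0 rad) (value of joint clip above 1 rad), for 0.2 s.
2. with the clip open (more than 0.8 rad), the left-hand leaf lies home in the jig, within 4 mm and 0.08 rad (value of joint clip above 0.8 rad and x of left_leaf_mid in the frame of jig_home above -0.004 m and horizontal distance between left_leaf_mid and jig_home below 0.005 m and z of left_leaf_mid in the frame of jig_home below 0.004 m and angle between the x axis of left_leaf_mid and the x axis of jig_home, either way round below 0.08 rad), for 0.2 s.
At the end, for the whole second after the job is handed in: The left-hand leaf lies flat on the bed, home against the stops within 4 mm (5 mm in plan in all) and 0.08 rad; the clip is down on it (0.03 to 0.12 rad), so that its spring presses the foot on the plate; the right-hand leaf is within 20 mm of its start (value of joint clip between 0.03 and 0.12 rad and x of left_leaf_mid in the frame of jig_home above -0.004 m and horizontal distance between left_leaf_mid and jig_home below 0.005 m and z of left_leaf_mid in the frame of jig_home below 0.003 m and angle between the x axis of left_leaf_mid and the x axis of jig_home, either way round below 0.08 rad); the robot touches nothing.
It fails at once if the clip snaps shut by itself (closing faster than 4 rad/s between 0.5 and 0.25 rad) (value of joint clip between 0.25 and 0.5 rad and velocity of joint clip below -4 rad/s).
It fails at once if the right-hand leaf is moved by more than 20 mm (distance of right_leaf_mid from where it was at the start of the episode above 0.02 m).
It also fails if it takes over 64 s, if anything falls off the work surface, if the arm or the gripper's body presses on something with over 40 N, if the wrist force passes 120 N, or if a joint passes its speed limit or range.

## Working session

There is one attempt and no reset: what is moved stays moved. The work goes in short steps, Python scripts to look and compute and a tool call to move; the robot and the scene stay as the last step left them, time stands still between calls to the robot, and variables do not carry over. Pictures are saved under pics/ and viewed, about 8 in all and at most 12, crops included, and the job is handed in when it is done.

Besides the shell and the picture viewer there is one more tool, called as a command line: name --argument value ..., lists and objects as JSON in quotes. jog_arm: Moves the arm, as the interface text tells. Its arguments: {"type":"object","properties":{"rows":{"type":"array"},"squeeze":{"type":"number"}},"required":["rows"]}

```bash
mkdir -p pics; cat > h.py <<'E'
import numpy as np, cv2
from scipy.spatial.transform import Rotation as R
from bench import robot
def rot(q): return R.from_quat([q[1],q[2],q[3],q[0]])
def cap(n,save=None):
    c=robot.capture(n)
    if save: cv2.imwrite('pics/'+save,cv2.cvtColor(c['img'],cv2.COLOR_RGB2BGR))
    return c
def ray(c,uv):
    d=np.array([(uv[0]-c['cx'])/c['fx'],(uv[1]-c['cy'])/c['fy'],1.])
    return np.array(c['origin']),rot(c['orientation']).apply(d)
def onz(c,uv,z):
    o,d=ray(c,uv); return o+d*(z-o[2])/d[2]
def proj(c,p):
    q=rot(c['orientation']).inv().apply(np.array(p)-c['origin']); return np.array([c['fx']*q[0]/q[2]+c['cx'],c['fy']*q[1]/q[2]+c['cy']])
E
python3 - <<'E'
from h import *
for n in('top','side'):
    c=cap(n,n+'0.png'); print(n,c['fx'],c['cx'],c['cy'],c['origin'],c['orientation'])
    print(rot(c['orientation']).as_matrix().round(3))
print(robot.state())
E
```

```text
top 495.5860302714247 320.89473233449144 242.31789919915812 [0.40659873 0.05647903 1.23847347] [-0.05779827  0.71495603 -0.69472139  0.05347362]
[[ 0.029 -0.987  0.157]
 [-1.    -0.028  0.008]
 [-0.004 -0.157 -0.988]]
side 607.818585356936 311.7898883659 244.85821694678822 [0.10049136 1.2633277  1.02045561] [ 0.08050826 -0.17813353  0.8762237  -0.44047576]
[[-0.924 -0.241  0.298]
 [-0.383  0.548 -0.743]
 [ 0.016 -0.801 -0.599]]
{'clock': 0.1, 'joint_positions': array([ 1.08951621,  0.61581449, -0.01260716,  1.42475507,  0.00810342,
        1.10338759, -0.04040678]), 'dq': array([ 0.00051706, -0.00275382,  0.00059121, -0.00136109,  0.00036778,
        0.00097837, -0.00061299]), 'joint_torque': array([ 5.80521228e-04, -4.70382249e+01,  2.60034464e-01, -1.71572042e+01,
        1.00463492e-02,  5.88433351e-03,  7.51213747e-06]), 'ee_pos': array([ 0.28524422, -0.58334967,  0.24925372]), 'orientation': array([-1.12299100e-03,  9.74251491e-01,  2.25461068e-01, -2.78973400e-04]), 'ft_force': array([-0.59430839,  0.23646525,  0.58423038]), 'torque': array([-0.02441974,  0.02417727, -0.00642509]), 'opening': 0.9996380276463104}
```

View pics/top0.png

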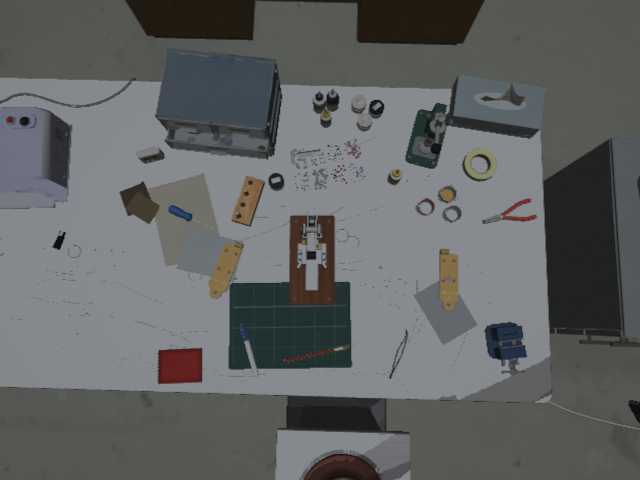

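View pics/side0.png

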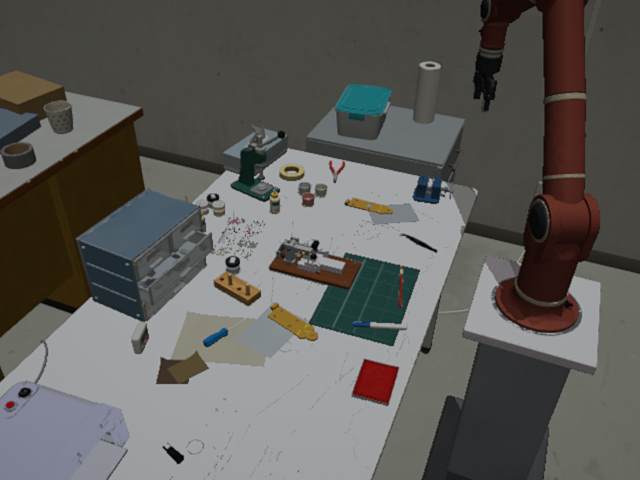

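```bash
python3 - <<'E'
import cv2,numpy as np
from h import *
c=cap('top'); im=cv2.cvtColor(c['img'],cv2.COLOR_RGB2BGR)
def cr(x,y,w,h,f): return cv2.resize(im[y:y+h,x:x+w],None,fx=f,fy=f,interpolation=cv2.INTER_CUBIC)
a=cr(200,232,50,75,5); b=cr(430,242,40,75,5); j=cr(280,210,65,100,5)
H=500; out=np.zeros((H,790,3),np.uint8); x=0
for k in(a,b,j): out[:k.shape[0],x:x+k.shape[1]]=k; x+=k.shape[1]+5
cv2.imwrite('pics/crop1.png',out)
hsv=cv2.cvtColor(im,cv2.COLOR_BGR2HSV)
m=cv2.inRange(hsv,(10,100,90),(30,255,255))
n,l,s,cen=cv2.connectedComponentsWithStats(m)
for i in range(1,n):
    if s[i,4]>150:
        cnt=cv2.findContours((l==i).astype(np.uint8),0,2)[0][0]
        r=cv2.minAreaRect(cnt); bx=cv2.boxPoints(r)
        print(s[i],cen[i].round(1),[np.round(p,1).tolist() for p in bx]); print([onz(c,p,.003)[:2].round(4).tolist() for p in bx],onz(c,cen[i],.004).round(4))
m=cv2.inRange(hsv,(0,100,30),(12,255,140)); m[:200]=0;m[320:]=0;m[:,:280]=0;m[:,350:]=0
cnt=np.vstack([k for k in cv2.findContours(m,0,2)[0] if cv2.contourArea(k)>20])
r=cv2.minAreaRect(cnt); print('base',r)
print([onz(c,p,.014)[:2].round(4).tolist() for p in cv2.boxPoints(r)])
E
```

```text
[232 177  31  48 727] [248.1 200.4] [[231.60000610351562, 219.1999969482422], [246.10000610351562, 175.6999969482422], [263.20001220703125, 181.39999389648438], [248.6999969482422, 224.89999389648438]]
[[0.6558, 0.2958], [0.7713, 0.2649], [0.7573, 0.2201], [0.6423, 0.2515]] [0.7058 0.2562 0.004 ]
[209 242  33  56 862] [224.5 268.7] [[204.6999969482422, 293.6000061035156], [227.39999389648438, 238.1999969482422], [244.1999969482422, 245.10000610351562], [221.5, 300.5]]
[[0.4656, 0.352], [0.6065, 0.3037], [0.59, 0.2602], [0.4497, 0.3092]] [0.5289 0.3062 0.004 ]
[439 250  19  60 809] [447.9 278.6] [[439.0, 250.0], [457.0, 250.0], [457.0, 309.0], [439.0, 309.0]]
[[0.5916, -0.2306], [0.5929, -0.2759], [0.4456, -0.2738], [0.4444, -0.2294]] [ 0.5201 -0.252   0.004 ]
base ((311.4999694824219, 260.0), (42.99999237060547, 87.99998474121094), 0.0)
[[0.4456, 0.1382], [0.666, 0.1467], [0.669, 0.0383], [0.4487, 0.0327]]
```

View pics/crop1.png

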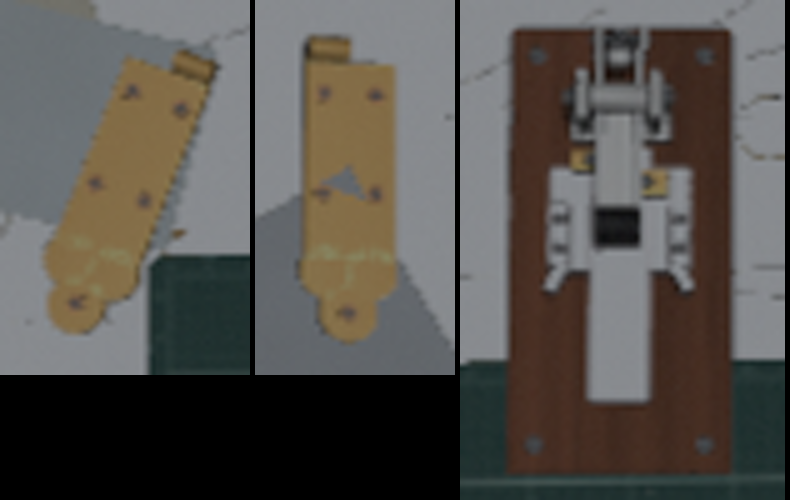

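```bash
cat >> h.py <<'E'
def mask(c,x,y,w,h,a,b,f=6):
    "contours (sub-pixel, full-image coords) of half-level of channel difference"
    im=c['img'].astype(np.float32); d=(im[...,a]-im[...,b])[y:y+h,x:x+w]
    d=cv2.resize(d,None,fx=f,fy=f,interpolation=cv2.INTER_CUBIC)
    t=np.percentile(d,97)/2; m=(d>t).astype(np.uint8)
    k=max(cv2.findContours(m,0,1)[0],key=cv2.contourArea)[:,0].astype(float)
    return (k+.5)/f-.5+[x,y]
def fit(P):
    vx,vy,x,y=cv2.fitLine(P.astype(np.float32),cv2.DIST_HUBER,0,.01,.01).ravel()
    return np.array([vx,vy]),np.array([x,y])
def frame(c,k,z,th):
    P=np.array([onz(c,p,z)[:2] for p in k]); return P@np.array([[np.cos(th),-np.sin(th)],[np.sin(th),np.cos(th)]])
def yawfit(c,k,z,th,lo,hi):
    "refine yaw from long sides, points with lo<x<hi about mean"
    for _ in range(3):
        Q=frame(c,k,z,th); ym=(Q[:,1].max()+Q[:,1].min())/2; x1=Q[:,0].max()
        s=(Q[:,0]<x1-lo)&(Q[:,0]>x1-hi)
        L=Q[s&(Q[:,1]>ym+.015)];Rr=Q[s&(Q[:,1]<ym-.015)]
        a=[np.arctan(v[1]/v[0]) for v in (fit(L)[0],fit(Rr)[0])]; th+=np.mean(a)
    return th,Q,L,Rr,a
def world(p,th): return np.array([[np.cos(th),-np.sin(th)],[np.sin(th),np.cos(th)]])@p
def leaf(c,x,y,w,h,z,th=0.):
    k=mask(c,x,y,w,h,0,2); th,Q,L,Rr,a=yawfit(c,k,z,th,.03,.10)
    y0=(np.median(L[:,1])+np.median(Rr[:,1]))/2
    e=Q[(Q[:,1]<y0-.005)&(Q[:,1]>y0-.018)]; xe=np.median(e[e[:,0]>np.median(Q[:,0])][:,0])
    print('leaf width',np.median(L[:,1])-np.median(Rr[:,1]),'len',np.ptp(Q[:,0]),'xe-tail',xe-Q[:,0].min(),a)
    return world(np.array([xe-.068,y0]),th),th
E
python3 - <<'E'
from h import *
c=cap('top')
k=mask(c,280,205,66,110,0,1); th,Q,L,Rr,a=yawfit(c,k,.014,.03,.02,.2)
print('base',np.ptp(Q[:,0]),np.median(L[:,1])-np.median(Rr[:,1]),th,a)
cen=[np.percentile(Q[:,0],[3,97]).mean(),(np.median(L[:,1])+np.median(Rr[:,1]))/2]
cen=world(np.array(cen),th); J=cen-.0455*np.array([np.cos(th),np.sin(th)])
print('jig_home',J,th)
X=np.array([np.cos(th),np.sin(th)])
for n,p in dict(knob=[*(J+.048*X),.078],hinge=[*(J+.113*X),.06],bedfront=[*(J-.032*X),.032],stopL=[*(J+.0805*X),.046]).items(): print(n,np.round(p,4),proj(c,p).round(1))
print(leaf(c,425,240,45,75,.005))
s=cap('side'); im=cv2.cvtColor(s['img'],cv2.COLOR_RGB2BGR)
im=cv2.resize(im[215:315,240:400],None,fx=5,fy=5,interpolation=cv2.INTER_CUBIC)
for x,z in((.048,.078),(.113,.06),(-.032,.032),(.0,.032)):
    u=proj(s,[*(J+x*X),z]); print(u.round(1)); cv2.circle(im,tuple(int(v) for v in (u-[240,215])*5),4,(0,0,255),1)
cv2.imwrite('pics/side1.png',im)
st=robot.state(); print(rot(st['orientation']).as_matrix().round(3))
E
```

```text
base 0.2218697235206607 0.07350365004433006 0.030245682 [np.float32(-0.12814295), np.float32(0.12814333)]
jig_home [0.51247907 0.08767482] 0.030245682
knob [0.5605 0.0891 0.078 ] [310.9 254.7]
hinge [0.6254 0.0911 0.06  ] [311.1 229.1]
bedfront [0.4805 0.0867 0.032 ] [311.2 289.9]
stopL [0.5929 0.0901 0.046 ] [311.2 243.2]
leaf width 0.044462274565564175 len 0.150860441130526 xe-tail 0.13840742786263893 [np.float32(-0.005029098), np.float32(0.005030781)]
(array([ 0.5130454 , -0.25293491]), np.float32(-0.019183435))
[315.7 244.7]
[292.5 244.6]
[344.2 265.7]
[332.5 262.9]
[[ 0.898  0.439 -0.001]
 [ 0.439 -0.898  0.001]
 [ 0.    -0.001 -1.   ]]
```

View pics/side1.png

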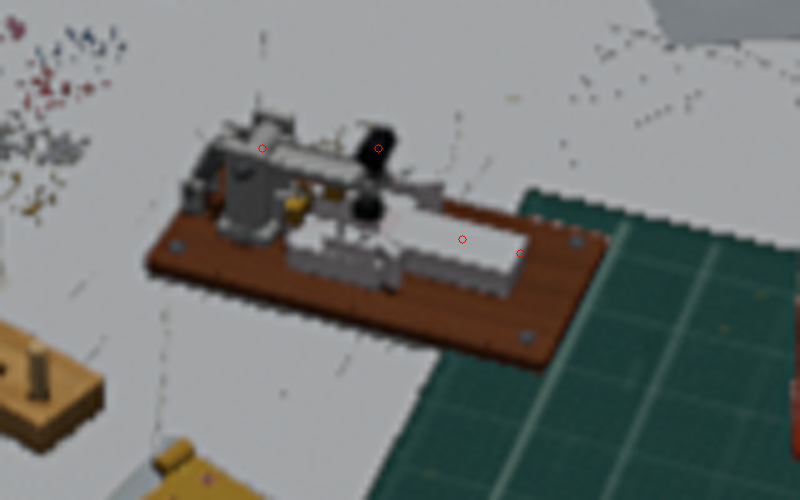

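jog_arm --rows '[[0, [0, 0, 0], [0, 0, 0.81]], [0, [0, 0, 0], [0, 0, 0.81]], [0, [0, 0, 0], [0, 0, 0.81]], [0, [0.42, -0.95, 0], [0, 0, 0]], [0, [0.42, -0.95, 0], [0, 0, 0]], [0, [0.42, -0.95, 0], [0, 0, 0]], [0, [0.42, -0.95, 0], [0, 0, 0]], [0, [0.42, -0.95, 0], [0, 0, 0]], [0, [0.42, -0.95, 0], [0, 0, 0]], [0, [0.42, -0.95, 0], [0, 0, 0]], [0, [0.42, -0.95, 0], [0, 0, 0]], [0, [0.42, -0.95, 0], [0, 0, 0]]]' --squeeze 40

```text
clock: 1.75
ee_pos: [0.4619, -0.1492, 0.2505]
orientation: [0.0, 1.0, 0.015, 0.0]
ft_force: [0.6, 0.3, -0.8]
opening: 0.502
```

jog_arm --rows '[[0, [0.42, -0.94, 0], [0, 0, 0]], [0, [0.42, -0.94, 0], [0, 0, 0]], [0, [0.42, -0.94, 0], [0, 0, 0]], [0, [0.42, -0.94, 0], [0, 0, 0]], [0, [0.42, -0.94, 0], [0, 0, 0]], [0, [0, 0, 0.9], [0, 0, 0]], [0, [0, 0, 0.9], [0, 0, 0]], [0, [0, 0, 0.5], [0, 0, 0]], [0, [0, 0, 0], [0, 0, 0]], [0, [0, 0, 0], [0, 0, 0]]]'

```text
clock: 3.0
ee_pos: [0.56, 0.0875, 0.1365]
orientation: [-0.0, 1.0, 0.015, 0.001]
ft_force: [0.8, -0.3, 0.0]
opening: 0.498
```

```bash
python3 - <<'E'
from h import *
o=[]
for n,(x,y,w,h) in dict(side=(260,190,110,100),top=(270,200,90,100)).items():
    c=cap(n); im=cv2.cvtColor(c['img'],cv2.COLOR_RGB2BGR)[y:y+h,x:x+w]
    o.append(cv2.resize(im,(390,int(390*h/w)),interpolation=cv2.INTER_CUBIC))
m=max(k.shape[0] for k in o); o=[cv2.copyMakeBorder(k,0,m-k.shape[0],0,10,0) for k in o]
cv2.imwrite('pics/a1.png',np.hstack(o)); print(robot.state()['ee_pos'])
E
```

```text
[0.56017023 0.08749078 0.13694341]
```

View pics/a1.png

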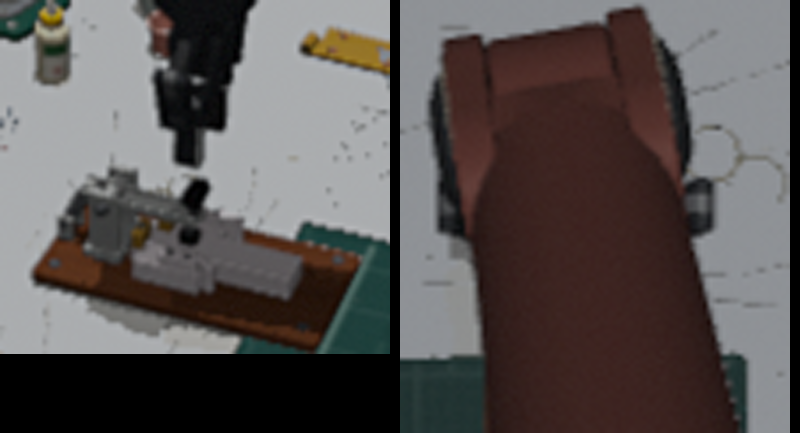

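jog_arm --rows '[[0, [0, -0.03, 0.4], [0, 0, 0]], [0, [0, 0, 0.4], [0, 0, 0]], [0, [0, 0, 0.32], [0, 0, 0]], [0, [0, 0, 0], [0, 0, 0]], [-1, [0, 0, 0], [0, 0, 0]], [-1, [0, 0, 0], [0, 0, 0]], [-1, [0, 0, 0], [0, 0, 0]], [-1, [0, 0, 0], [0, 0, 0]], [-1, [0, 0, 0], [0, 0, 0]]]' --squeeze 50

```text
clock: 4.22
ee_pos: [0.5597, 0.0885, 0.0802]
orientation: [0.0, 1.0, 0.015, 0.001]
ft_force: [0.1, -1.7, 6.4]
opening: 0.244
```

jog_arm --rows '[[-1, [0.058, 0, -0.166], [0, 0, 0]], [-1, [0.08, 0, -0.156], [0, 0, 0]], [-1, [0.098, 0, -0.144], [0, 0, 0]], [-1, [0.116, 0, -0.132], [0, 0, 0]], [-1, [0.134, 0, -0.114], [0, 0, 0]], [-1, [0.146, 0, -0.096], [0, 0, 0]], [-1, [0.158, 0, -0.076], [0, 0, 0]], [-1, [0.166, 0, -0.056], [0, 0, 0]], [-1, [0.172, 0, -0.032], [0, 0, 0]], [-1, [0.118, 0, -0.01], [0, 0, 0]], [-1, [0, 0, 0], [0, 0, 0]], [-1, [0, 0, 0], [0, 0, 0]]]'

```text
clock: 5.72
ee_pos: [0.6255, 0.0903, 0.1316]
orientation: [-0.0, 1.0, 0.015, 0.005]
ft_force: [0.4, -3.1, 5.0]
opening: 0.24
```

```bash
python3 - <<'E'
from h import *
c=cap('side'); im=cv2.cvtColor(c['img'],cv2.COLOR_RGB2BGR)[170:290,240:370]
cv2.imwrite('pics/a2.png',cv2.resize(im,None,fx=4,fy=4,interpolation=cv2.INTER_CUBIC)); print(robot.state()['ee_pos'],robot.state()['ft_force'],robot.state()['opening'])
E
```

```text
[0.62555682 0.09034163 0.13158831] [ 0.63432622 -2.96137257  6.09559705] 0.24493661028132313
```

View pics/a2.png

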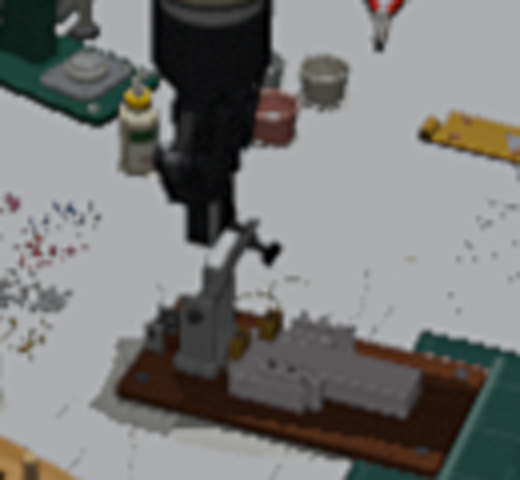

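jog_arm --rows '[[0, [0, 0, 0], [0, 0, 0]], [0, [0, 0, 0], [0, 0, 0]], [0, [0, 0, -0.4], [0, 0, 0]], [0, [0, 0, -0.9], [0, 0, 0]], [0.5, [-0.374, 0.971, 0], [0, 0, 0]], [0.5, [-0.374, 0.971, 0], [0, 0, 0]], [0.5, [-0.374, 0.971, 0], [0, 0, 0]], [0.5, [-0.374, 0.971, 0], [0, 0, 0]], [0.5, [-0.374, 0.971, 0], [0, 0, 0]], [0.5, [-0.374, 0.971, 0], [0, 0, 0]], [0.5, [-0.374, 0.971, 0], [0, 0, 0]], [0.5, [0, 0, 0.9], [0, 0, 0.28]]]'

```text
clock: 7.28
ee_pos: [0.5017, -0.2607, 0.1512]
orientation: [0.004, 1.0, -0.015, 0.005]
ft_force: [1.0, 0.7, -0.7]
opening: 0.748
```

jog_arm --rows '[[0.5, [0, 0, 0.8], [0, 0, 0]], [0.5, [0, 0, 0.8], [0, 0, 0]], [0.5, [0, 0, 0], [0, 0, 0]], [0.5, [0, 0, 0], [0, 0, 0]]]'

```text
clock: 7.78
ee_pos: [0.5022, -0.2531, 0.0696]
orientation: [0.0, 1.0, -0.009, 0.001]
ft_force: [0.6, 0.4, 0.0]
opening: 0.753
```

```bash
python3 - <<'E'
from h import *
s=robot.state(); print(s['ee_pos'],rot(s['orientation']).as_matrix()[:2,0])
o=[]
for n,(x,y,w,h) in dict(side=(320,150,110,80),top=(400,220,90,100)).items():
    c=cap(n); im=cv2.cvtColor(c['img'],cv2.COLOR_RGB2BGR)[y:y+h,x:x+w]
    o.append(cv2.resize(im,(390,int(390*h/w)),interpolation=cv2.INTER_CUBIC))
m=max(k.shape[0] for k in o); o=[cv2.copyMakeBorder(k,0,m-k.shape[0],0,10,0) for k in o]
cv2.imwrite('pics/a3.png',np.hstack(o))
E
```

```text
[ 0.5021889  -0.25314847  0.06962504] [ 0.99984027 -0.01768197]
```

View pics/a3.png

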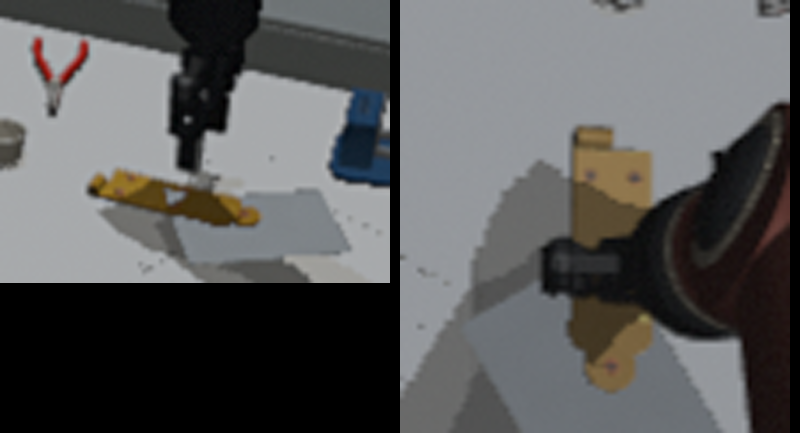

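jog_arm --rows '[[0.5, [0, 0, 0.4], [0, 0, 0]], [0.5, [0, 0, 0.35], [0, 0, 0]], [0.5, [0, 0, 0.23], [0, 0, 0]], [0.5, [0, 0, 0], [0, 0, 0]], [0.3, [0, 0, 0], [0, 0, 0]], [0.3, [0, 0, 0], [0, 0, 0]]]'

```text
clock: 8.62
ee_pos: [0.5013, -0.2531, 0.02]
orientation: [0.0, 1.0, -0.009, 0.001]
ft_force: [0.5, 0.3, -0.1]
opening: 0.647
```

jog_arm --rows '[[0.3, [0, 0, 0.04], [0, 0, 0]], [0.3, [0, 0, 0.04], [0, 0, 0]], [0.3, [0, 0, 0], [0, 0, 0]]]'

```text
clock: 9.0
ee_pos: [0.5007, -0.2529, 0.0152]
orientation: [-0.0, 1.0, -0.009, -0.0]
ft_force: [-0.3, 0.4, 0.2]
opening: 0.653
```

jog_arm --rows '[[-0.3, [0, 0, 0], [0, 0, 0]], [-1, [0, 0, 0], [0, 0, 0]], [-1, [0, 0, 0], [0, 0, 0]], [-1, [0, 0, 0], [0, 0, 0]]]' --squeeze 60

```text
clock: 9.5
ee_pos: [0.5016, -0.2534, 0.0172]
orientation: [0.0, 1.0, -0.009, 0.001]
ft_force: [-2.2, 0.8, 11.4]
opening: 0.512
```

jog_arm --rows '[[-1, [0, 0, -0.4], [0, 0, 0]], [-1, [0, 0, -0.8], [0, 0, 0]], [-1, [0, 0, -0.8], [0, 0, 0]], [-1, [-0.137, -0.5, 0], [0, 0, 0]], [-1, [-0.137, -0.96, 0], [0, 0, 0]], [-1, [-0.137, -0.96, 0], [0, 0, 0]], [-1, [-0.137, -0.96, 0], [0, 0, 0]], [-1, [-0.137, -0.96, 0], [0, 0, 0]], [-1, [-0.137, -0.96, 0], [0, 0, 0]], [-1, [-0.137, -0.96, 0], [0, 0, 0]], [-1, [0, -0.5, 0], [0, 0, -0.28]], [-1, [0, 0, 0], [0, 0, 0]]]'

```text
clock: 11.0
ee_pos: [0.4587, 0.0885, 0.1153]
orientation: [-0.001, 1.0, 0.018, -0.0]
ft_force: [-0.1, -1.0, -1.2]
opening: 0.511
```

```bash
python3 - <<'E'
from h import *
s=robot.state(); print(s['ee_pos'],rot(s['orientation']).as_matrix()[:2,0],s['opening'],s['ft_force'])
o=[]
for n,(x,y,w,h) in dict(side=(260,170,130,120),top=(260,190,100,120)).items():
    c=cap(n); im=cv2.cvtColor(c['img'],cv2.COLOR_RGB2BGR)[y:y+h,x:x+w]
    o.append(cv2.resize(im,(390,int(390*h/w)),interpolation=cv2.INTER_CUBIC))
m=max(k.shape[0] for k in o); o=[cv2.copyMakeBorder(k,0,m-k.shape[0],0,10,0) for k in o]
cv2.imwrite('pics/a4.png',np.hstack(o))
E
```

```text
[0.45867934 0.0884908  0.11532348] [0.99935453 0.0359229 ] 0.5111887646008031 [-0.07020411 -1.01853488 -1.17220381]
```

View pics/a4.png

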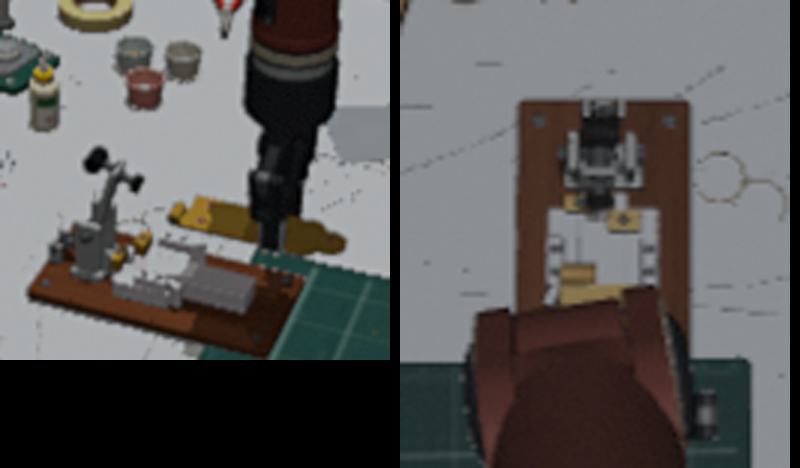

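jog_arm --rows '[[-1, [0, 0.04, 0.4], [0, 0, 0.035]], [-1, [0, 0, 0.4], [0, 0, 0]], [-1, [0, 0, 0.3], [0, 0, 0]], [-1, [0, 0, 0.16], [0, 0, 0]], [-1, [0, 0, 0], [0, 0, 0]], [-1, [0, 0, 0], [0, 0, 0]]]'

```text
clock: 11.85
ee_pos: [0.4596, 0.0835, 0.0529]
orientation: [-0.0, 1.0, 0.012, 0.0]
ft_force: [0.1, -0.4, -1.8]
opening: 0.509
```

jog_arm --rows '[[-1, [0, -0.045, 0.03], [0, 0, -0.035]], [-1, [0, 0, 0.03], [0, 0, 0]], [-1, [0, 0, 0], [0, 0, 0]], [-1, [0, 0, 0], [0, 0, 0]], [-1, [0, 0, 0], [0, 0, 0]]]'

```text
clock: 12.48
ee_pos: [0.4591, 0.0861, 0.0495]
orientation: [-0.0, 1.0, 0.015, 0.0]
ft_force: [0.7, -0.4, -1.0]
opening: 0.512
```

jog_arm --rows '[[-1, [0.1, 0, 0.01], [0, 0, 0]], [-1, [0.1, 0, 0.01], [0, 0, 0]], [-1, [0.1, 0, 0], [0, 0, 0]], [-1, [0.1, 0, 0], [0, 0, 0]], [-1, [0.1, 0, 0], [0, 0, 0]], [-1, [0, 0, 0], [0, 0, 0]]]'

```text
clock: 13.22
ee_pos: [0.4802, 0.0865, 0.0491]
orientation: [0.0, 1.0, 0.015, -0.004]
ft_force: [-8.2, 0.9, 13.6]
opening: 0.511
```

jog_arm --rows '[[-1, [0, 0, -0.02], [0, 0, 0]], [-1, [0.06, 0, 0], [0, 0, 0]], [-1, [0.06, 0, 0], [0, 0, 0]], [-1, [0, 0, 0], [0, 0, 0]], [-1, [0, 0, 0], [0, 0, 0]]]'

```text
clock: 13.85
ee_pos: [0.4903, 0.087, 0.0493]
orientation: [-0.0, 1.0, 0.015, 0.0]
ft_force: [-0.1, -0.0, -2.0]
opening: 0.507
```

jog_arm --rows '[[-1, [0.06, 0, 0], [0, 0, 0]], [-1, [0.06, 0, 0], [0, 0, 0]], [-1, [0.06, 0, 0], [0, 0, 0]], [-1, [0, 0, 0], [0, 0, 0]], [-1, [0, 0, 0], [0, 0, 0]]]'

```text
clock: 14.48
ee_pos: [0.4991, 0.0873, 0.0494]
orientation: [-0.0, 1.0, 0.015, 0.0]
ft_force: [0.7, -0.4, -1.4]
opening: 0.51
```

jog_arm --rows '[[-1, [0.03, 0, 0], [0, 0, 0]], [-1, [0.03, 0, 0], [0, 0, 0]], [-1, [0, 0, 0], [0, 0, 0]], [-1, [0, 0, 0], [0, 0, 0]]]'

```text
clock: 14.98
ee_pos: [0.5001, 0.0874, 0.0493]
orientation: [0.0, 1.0, 0.015, -0.002]
ft_force: [-5.3, -0.6, 3.3]
opening: 0.505
```

jog_arm --rows '[[-1, [0.02, 0, 0.01], [0, 0, 0]], [-1, [0, 0, 0], [0, 0, 0]], [-1, [0, 0, 0], [0, 0, 0]], [-0.2, [-0.02, 0, 0], [0, 0, 0]], [0.1, [0, 0, 0], [0, 0, 0]], [0.3, [0, 0, 0], [0, 0, 0]], [0.3, [0, 0, 0], [0, 0, 0]], [0.3, [0, 0, -0.4], [0, 0, 0]], [0.3, [0, 0, -0.8], [0, 0, 0]], [0.3, [0, 0, -1], [0, 0, 0]], [0.3, [0, 0, -0.6], [0, 0, 0]], [0.3, [-0.8, 0, 0], [0, 0, 0]]]'

```text
clock: 16.48
ee_pos: [0.4666, 0.0867, 0.1918]
orientation: [-0.001, 1.0, 0.015, 0.006]
ft_force: [-0.6, 0.2, -0.4]
opening: 0.649
```

jog_arm --rows '[[0, [0, 1, 0], [0, 0, 0]], [0, [0, 1, 0], [0, 0, 0]], [0, [0, 1, 0], [0, 0, 0]], [0, [0, 1, 0], [0, 0, 0]], [0, [0, 0, 0], [0, 0, 0]]]'

```text
clock: 17.1
ee_pos: [0.4682, -0.1193, 0.1892]
orientation: [0.002, 1.0, 0.011, 0.001]
ft_force: [0.9, 0.5, -0.3]
opening: 0.5
```

```bash
python3 - <<'E'
from h import *
s=robot.state(); print(s['clock'],s['ee_pos'],rot(s['orientation']).as_matrix()[:2,0],s['opening'])
o=[]
for n,(x,y,w,h) in dict(side=(260,190,120,100),top=(275,200,80,110)).items():
    c=cap(n); im=cv2.cvtColor(c['img'],cv2.COLOR_RGB2BGR)[y:y+h,x:x+w]
    o.append(cv2.resize(im,(390,int(390*h/w)),interpolation=cv2.INTER_CUBIC))
m=max(k.shape[0] for k in o); o=[cv2.copyMakeBorder(k,0,m-k.shape[0],0,10,0) for k in o]
cv2.imwrite('pics/a5.png',np.hstack(o))
th=.0302;J=np.array([.5125,.0877]);X=np.array([np.cos(th),np.sin(th)]);Y=np.array([-X[1],X[0]])
for p in((.068,-.012,.037),(-.072,0,.037),(0,.023,.037),(0,-.023,.037)): print(p,((proj(c,[*(J+p[0]*X+p[1]*Y),p[2]])-[275,200]+.5)*390/80).round(0))
E
```

```text
17.1 [ 0.46816873 -0.11927921  0.18915727] [0.99977676 0.02108209] 0.5000721902179038
(0.068, -0.012, 0.037) [203. 241.]
(-0.072, 0, 0.037) [179. 521.]
(0, 0.023, 0.037) [133. 376.]
(0, -0.023, 0.037) [225. 376.]
```

View pics/a5.png

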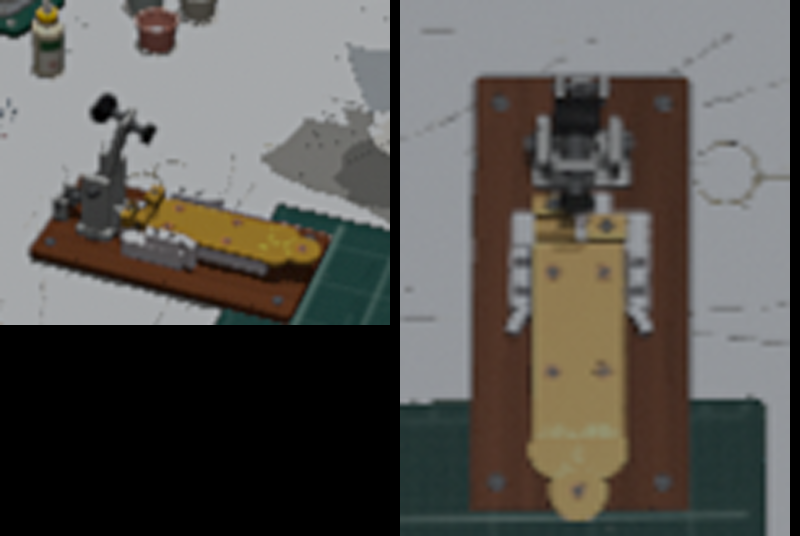

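jog_arm --rows '[[0, [0.654, -0.82, 0], [0, 0, 0]], [0, [0.654, -0.82, 0], [0, 0, 0]], [0, [0.654, -0.82, 0], [0, 0, 0]], [0, [0.654, -0.82, 0], [0, 0, 0]], [0, [0.654, -0.82, 0], [0, 0, 0]], [0, [0, 0, 0], [0, 0, 0]], [0, [0, 0, 0], [0, 0, 0]], [0, [0, 0, 0], [0, 0, 0]]]'

```text
clock: 18.2
ee_pos: [0.6246, 0.0952, 0.189]
orientation: [0.0, 1.0, 0.015, -0.0]
ft_force: [1.0, -0.4, 0.1]
opening: 0.501
```

jog_arm --rows '[[0, [0.02, 0.095, 0.2], [0, 0, 0]], [0, [0, 0, 0.4], [0, 0, 0]], [0, [0, 0, 0.4], [0, 0, 0]], [0, [0, 0, 0.15], [0, 0, 0]], [0, [0, 0, 0], [0, 0, 0]], [-1, [0, 0, 0], [0, 0, 0]], [-1, [0, 0, 0], [0, 0, 0]], [-1, [0, 0, 0], [0, 0, 0]], [-1, [0, 0, 0], [0, 0, 0]], [-1, [0, 0, 0], [0, 0, 0]]]' --squeeze 60

```text
clock: 19.45
ee_pos: [0.6271, 0.0904, 0.1326]
orientation: [0.001, 1.0, 0.015, 0.001]
ft_force: [-1.2, -3.4, 6.2]
opening: 0.245
```

jog_arm --rows '[[-1, [-0.15, 0, 0.02], [0, 0, 0]], [-1, [-0.172, 0, 0.032], [0, 0, 0]], [-1, [-0.166, 0, 0.056], [0, 0, 0]], [-1, [-0.158, 0, 0.076], [0, 0, 0]], [-1, [-0.146, 0, 0.096], [0, 0, 0]], [-1, [-0.134, 0, 0.114], [0, 0, 0]], [-1, [-0.116, 0, 0.132], [0, 0, 0]], [-1, [-0.098, 0, 0.144], [0, 0, 0]], [-1, [-0.08, 0, 0.156], [0, 0, 0]], [-1, [-0.02, 0, 0.04], [0, 0, 0]], [-1, [0, 0, 0], [0, 0, 0]]]'

```text
clock: 20.82
ee_pos: [0.5645, 0.0887, 0.0884]
orientation: [0.0, 1.0, 0.015, 0.0]
ft_force: [-1.4, -5.4, -1.8]
opening: 0.243
```

jog_arm --rows '[[-1, [-0.01, 0, 0.03], [0, 0, 0]], [-1, [-0.01, 0, 0.03], [0, 0, 0]], [-1, [0, 0, 0], [0, 0, 0]], [-1, [0, 0, 0], [0, 0, 0]]]'

```text
clock: 21.32
ee_pos: [0.5633, 0.0887, 0.0854]
orientation: [0.0, 1.0, 0.015, -0.0]
ft_force: [-3.0, -3.8, 6.3]
opening: 0.242
```

jog_arm --rows '[[-0.3, [0, 0, 0], [0, 0, 0]], [0, [0, 0, 0], [0, 0, 0]], [0, [0, 0, 0], [0, 0, 0]], [0, [0, 0, -0.4], [0, 0, 0]], [0, [0, 0, -0.8], [0, 0, 0]], [0, [0, 0, -0.8], [0, 0, 0]], [0, [0, 1, -0.3], [0, 0, 0]], [0, [0, 1, 0], [0, 0, 0]], [0, [0, 1, 0], [0, 0, 0]], [0, [0, 1, 0], [0, 0, 0]], [0, [0, 1, 0], [0, 0, 0]], [0, [0, 0, 0], [0, 0, 0]]]'

```text
clock: 22.82
ee_pos: [0.5701, -0.1668, 0.1999]
orientation: [0.002, 1.0, 0.011, -0.0]
ft_force: [-0.1, 0.2, -0.7]
opening: 0.501
```

```bash
python3 - <<'E'
from h import *
s=robot.state(); print(s['clock'],s['ee_pos'],s['ft_force'])
o=[]
for n,(x,y,w,h) in dict(side=(260,190,120,140),top=(200,200,155,110)).items():
    c=cap(n); im=cv2.cvtColor(c['img'],cv2.COLOR_RGB2BGR)[y:y+h,x:x+w]
    o.append(cv2.resize(im,(390,int(390*h/w)),interpolation=cv2.INTER_CUBIC))
m=max(k.shape[0] for k in o); o=[cv2.copyMakeBorder(k,0,m-k.shape[0],0,10,0) for k in o]
cv2.imwrite('pics/a6.png',np.hstack(o))
# leaf from visible rear part: tail and sides
k=mask(c,285,240,50,80,0,2); Q=frame(c,k,.037,.0302); J=np.array([[.5125,.0877]])@np.array([[np.cos(.0302),-np.sin(.0302)],[np.sin(.0302),np.cos(.0302)]])
Q=Q-J; s=(Q[:,0]>-.03)&(Q[:,0]<.015); print('tail',Q[:,0].min(),'(-.072) sides',np.median(Q[s&(Q[:,1]>0)][:,1]),np.median(Q[s&(Q[:,1]<0)][:,1]))
E
```

```text
22.825 [ 0.57009493 -0.16680253  0.19991983] [-0.10369993  0.23255946 -0.6792391 ]
tail -0.0715457686010526 (-.072) sides 0.05175168759842878 -0.05307234461377601
```

View pics/a6.png

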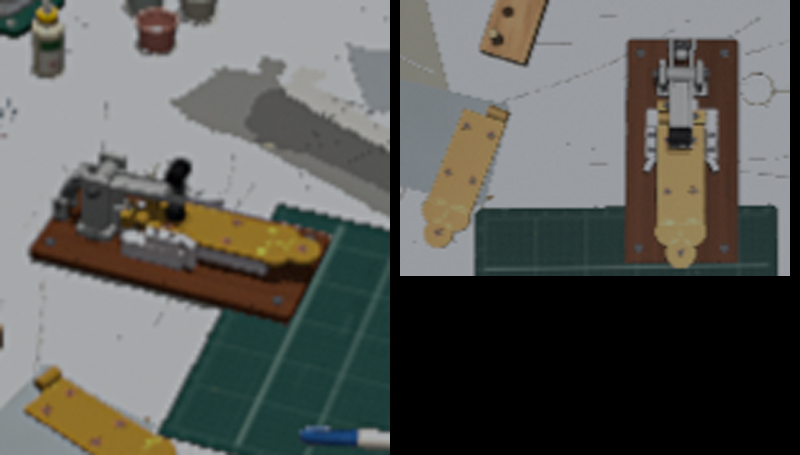

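```bash
python3 -c "
from bench import robot
print(robot.hand_in())"
```

```text
the job is handed in; nothing more can be done
None
```

The left-hand leaf is home in the jig with the clip eased down onto it. I handed the job in at about 23 s of the 64 s allowed. The hand-in gives no verdict.

- **Clip open:** I lifted the knob along its arc and released it. The pictures after that showed the clip standing open while I fetched the leaf.
- **Leaf home:** I slid the leaf in between the cheeks until the stops pushed back with about 5 N. In the last top picture its tail lay 71.5 mm behind my measured jig home, against 72 mm nominal. One early stretch of the slide pressed on the bed with about 14 N, so I raised the leaf 1 mm, after which it ran free.
- **Clip closed:** I held the knob all the way down at about 1 rad/s. The vertical force went from −2 to +6 N as the foot met the leaf, with the knob about 5 mm above its shut-on-empty height. That is roughly 0.07 to 0.08 rad.
- **After release:** The last picture shows the clip down on the leaf and the arm well clear. The right-hand leaf looks to be where it was; I did not re-measure it.

Two edge measurements failed. The final check of the leaf's sides picked up the wood base instead of the brass, so its sideways position rests on the pictures and the cheeks. The jig's first side-edge fit was also poor: 73.5 mm across the base against 112 mm nominal. The jig position it gave still agreed with both camera views and with where the leaf met the stops.

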